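Put the laundry supplies back on their drip trays

ROBOT

A 7-joint arm with a two-finger parallel gripper is mounted at the origin on the work surface. World frame = base frame: x ahead of the robot, y to its left, z up, the work surface at z = 0. Lengths are in m, angles in rad, forces in N, time in s.
With the tool pointing down it reaches from about 0.425 to 0.95 m from the base axis. Payload 16.7 kg.
Tool frame: the origin (TCP) lies between the finger pads; the fingertips stand 25 mm ahead of it and the grasp point (between the pads) lies 6 mm ahead of it (arm.tcp_to_tips is the z of the fingertips in the tool frame, in m); z points along the fingers, y is the line along which they close (so a half turn about z gives the same grasp; the last joint's range is limited). The gripper opens to 94 mm and grips with 3 to 60 N. Pads are 16 mm wide; open, the fingers measure 119 mm over their backs; the gripper's body (75 mm by 177 mm) begins 78 mm behind the grasp point.
Start: joints at [1.157, 0.426, 0.074, 1.606, -0.034, 1.111, -0.067], TCP at [0.176, -0.652, 0.23] pointing down, gripper open.
Joint ranges: [-2.85, 2.85], [-0.5, 2.14], [-1.23, 1.37], [0.21, 2.46], [-1.02, 4.16], [0.16, 2.05], [-2.73, 2.73]. Speed limits (rad/s): [1.89, 1.89, 2.39, 2.39, 3.01, 3.01, 3.01].

INTERFACE

Orientations are given as a rotation vector (axis times angle).
In Python, from cell import arm gives the robot as it stands.
- The arm moves only by the tool step_arm, never from a script. Its argument "increments" is a list of rows, each a list of 2 entries, a list of its own where there are three numbers: the shift along the tool's x, y, z in normalised numbers (1 is 600 mm), then the turn about the tool's z in normalised numbers (1 is pi/2 rad). A call has 1 to 8 rows; each row is the pose to reach, as a shift and turn from the pose commanded when the call began, along the tool's axes at that moment; what a row does not reach only later rows make up. A row lasts 1/10 s, in which the tool goes at most 50 mm and 8.59 degrees, less where a joint would pass 70% of its speed; a pose out of reach is approached as far as the arm can. Shift and turn numbers lie between -1 and 1, and a call with a number outside is refused. A call with a gripper value outside its range is refused whole. "grip" is the finger opening in mm, from 0 to 94, set as the call begins (left out, the last holds). The fingers move at their own pace and stop on an object; "grip_force" is the grip in N (left out, the last holds). Time passes only in rows, so rows that repeat a pose let the fingers close. It gives the time, the measured TCP pose, the force, the opening and the grip force at its end, in the units of the state.
- arm.state(): the state, without advancing time (a new reading comes with each control period).
- arm.snapshot(name): name is "side" or "top"; returns (picture, depth): 480x640x3 uint8, red, green, blue; 480x640 float32, m along the optical axis (not along the pixel's ray), 0 where there is no reading.
- arm.calibration(name): a dict with "fovy" (degrees; the focal length in pixels is half the picture's height over the tangent of half this angle, whatever the lens; pixels are square), "cx", "cy" (the principal point, pixels), "pose" (4x4, takes a point from camera to world coordinates). Camera axes: x right, y up, looking along -z (the intrinsics and any distortion apply to the point x, -y, -z); pixel columns grow to the right and rows downward; lengths in m; the calibration is good to about 2 mm. A picture is of the moment at which its call begins. calibration takes no time and is no camera call.
- arm.finish_job(): hands the job in; it is judged then, once.
The state is a dict: "t": time; "joint_positions": joint angles; "qvel": joint speeds; "joint_torque": joint torques, N m; "ee_pos": TCP position; "orientation": TCP orientation; "contact_force": force on the tool from outside, world axes, zero at the start; "torque": the same for the moment, N m; "finger_gap": finger opening in m; "grip_force": force on a finger pad.
Only numpy, scipy, OpenCV 4.12 (cv2) and the standard library are available. Lean on these libraries where they do the work, as an engineer would, in place of code of your own. Each camera call takes 0.05 s, during which the arm holds its last target. There are 200 camera calls.

TASK

Put the four laundry supplies back on the dark drip trays: bottle, carton, tin and dosing cup, each standing upright and flat on the floor of the tray that matches the shape and size of its base, fully inside the rim. Set each one down gently instead of dropping it, never tip one over, and leave the jar of clothes pegs where it is.

Things in the scene. Friction and masses are not known exactly. Their poses are not given: they have to be found in the camera images.
- bottle: Round white plastic bottle with a narrower grey screw cap, standing: body 60 mm diameter up to 74 mm, then a shoulder, cap 30 mm diameter from 88 to 112 mm high; about 250 g. Origin: centre of its underside; z up along its axis. Belongs in the large round tray.
- carton: Brown cardboard carton of washing tablets with a white panel, rigid and closed, standing: 96 mm along its x, 44 mm along its y, 70 mm high; about 220 g. Origin: centre of its underside, z up. Belongs in the long tray.
- tin: Square steel soap tin, closed, standing: 64 x 64 mm along its x and y, 58 mm high, edges rounded 4 mm; about 250 g. Origin: centre of its underside, z up. Belongs in the square tray.
- cup: Small grey round plastic dosing cup, mouth up, empty: outside 40 mm diameter, straight sides, 55 mm high, wall 3 mm; about 50 g. Origin: centre of its underside, z up. Belongs in the small round tray.
- tray_large_round: Dark rubber drip tray fixed to the bench; round, 74 mm diameter inside the rim; floor 4 mm thick, rim 4 mm thick rising 10 mm above the bench. Origin: centre of its underside, at bench height; z up. For the bottle.
- tray_long: Dark rubber drip tray fixed to the bench; oblong, 110 mm (along its x) by 58 mm (along its y) inside the rim; floor 4 mm thick, rim 4 mm thick rising 10 mm above the bench. Origin: centre of its underside, at bench height; z up. For the carton.
- tray_square: Dark rubber drip tray fixed to the bench; square, 78 x 78 mm inside the rim; floor 4 mm thick, rim 4 mm thick rising 10 mm above the bench. Origin: centre of its underside, at bench height; sides along its x and y, z up. For the tin.
- tray_small_round: Dark rubber drip tray fixed to the bench; round, 54 mm diameter inside the rim; floor 4 mm thick, rim 4 mm thick rising 10 mm above the bench. Origin: centre of its underside, at bench height; z up. For the dosing cup.
- peg_jar: Closed clear jar of wooden clothes pegs with a steel band, loose: 68 mm diameter, 90 mm high, about 600 g. Origin: centre of its underside, z up. To be left where it is. (Listed things start at least 140 mm apart; unlisted loose clutter in the gaps is under 35 mm high and may be brushed; taller stock stands at the bench's left and right edges, over 0.55 m from the robot's centre line.)
There are look-alikes about, which are no part of the job. Leave any orange look-alike of the tin alone.

How it is judged:
At the end, for the whole second after the job is handed in: Each supply stands in its own matching tray: within 12 mm of the tray's centre, underside under 7 mm above the tray's underside (flat on its 4 mm floor), tilt under 0.04 rad, carton and tin square to their trays within 0.3 rad, all released and at rest (horizontal distance between bottle and tray_large_round below 0.012 m and z of bottle in the frame of tray_large_round below 0.007 m and angle between each of bottle, carton, tin, cup's own z axis and vertical below 0.04 rad and linear speed of each of bottle, carton, tin, cup below 0.02 m/s and angular speed of each of bottle, carton, tin, cup below 0.2 rad/s and horizontal distance between carton and tray_long below 0.012 m and z of carton in the frame of tray_long below 0.007 m and horizontal distance between tin and tray_square below 0.012 m and z of tin in the frame of tray_square below 0.007 m and horizontal distance between cup and tray_small_round below 0.012 m and z of cup in the frame of tray_small_round below 0.007 m and angle between the x axis of carton and the x axis of tray_long, either way round below 0.3 rad and (angle between the x axis of tin and the x axis of tray_square, either way round below 0.3 rad or angle between the x axis of tin and the y axis of tray_square, either way round below 0.3 rad)); the robot touches nothing.
It fails at once if a supply is tipped over (tilted more than 0.6 rad) (angle between any of bottle, carton, tin, cup's own z axis and vertical above 0.6 rad).
It fails at once if a supply is dropped (falls free of the fingers faster than 0.6 m/s) ((linear speed of bottle above 0.6 m/s and contact force between the fingers and bottle below 0.05 N) or (linear speed of carton above 0.6 m/s and contact force between the fingers and carton below 0.05 N) or (linear speed of tin above 0.6 m/s and contact force between the fingers and tin below 0.05 N) or (linear speed of cup above 0.6 m/s and contact force between the fingers and cup below 0.05 N)).
It fails at once if the jar of pegs is shifted more than 20 mm or tipped (distance of peg_jar from where it was at the start of the episode above 0.02 m or angle between peg_jar's own z axis and vertical above 0.3 rad).
It also fails if it takes over 125 s, if anything falls off the work surface, if the arm or the gripper's body presses on something with over 40 N, if the wrist force passes 120 N, or if a joint passes its speed limit or range.

## Working session

There is one attempt and no reset: what is moved stays moved. The work goes in short steps, Python scripts to look and compute and a tool call to move; the robot and the scene stay as the last step left them, time stands still between calls to the robot, and variables do not carry over. Pictures are saved under pics/ and viewed, at most 14 in all, crops included, and the job is handed in when it is done.

Besides the shell and the picture viewer there is one more tool, called as a command line: name --argument value ..., lists and objects as JSON in quotes. step_arm: Moves the arm, as the interface text tells. Its arguments: {"type":"object","properties":{"increments":{"type":"array","items":{"type":"array"}},"grip":{"type":"number"},"grip_force":{"type":"number"}},"required":["increments"]}

```bash
ls; mkdir -p pics; python3 - <<'E'
from cell import arm
import cv2
for n in ("side","top"):
    p,d=arm.snapshot(n); cv2.imwrite(f"pics/{n}0.png",p[:,:,::-1])
    c=arm.calibration(n); print(n,c, (d>0).mean())
print(arm.state()); print(arm.tcp_to_tips)
E
```

```text
pics
side {'fovy': 54.697991838329486, 'cx': 314.9629301840502, 'cy': 235.7480081178058, 'pose': array([[-0.97776983,  0.12423821, -0.16891131,  0.35845682],
       [-0.20959306, -0.60243637,  0.77015658,  0.8115318 ],
       [-0.00607544,  0.78843851,  0.61508358,  0.68103643],
       [ 0.        ,  0.        ,  0.        ,  1.        ]])} 0.995986328125
top {'fovy': 52.31794815708533, 'cx': 315.44516736481535, 'cy': 242.04403816932788, 'pose': array([[ 9.71941447e-02,  9.70069368e-01, -2.22528021e-01,
         3.01691903e-01],
       [-9.95265334e-01,  9.48371393e-02, -2.12798331e-02,
        -1.59122945e-02],
       [ 4.61006689e-04,  2.23542700e-01,  9.74694028e-01,
         1.07617688e+00],
       [ 0.00000000e+00,  0.00000000e+00,  0.00000000e+00,
         1.00000000e+00]])} 0.996123046875
{'t': 0.1, 'joint_positions': array([ 1.15750278,  0.42672486,  0.07384213,  1.60652077, -0.03410826,
        1.11078133, -0.0671144 ]), 'qvel': array([-0.00138752, -0.00149847, -0.00121861, -0.00044969, -0.00117519,
       -0.00096171,  0.00222494]), 'joint_torque': array([ 4.43654048e-03, -9.37478185e+01,  3.67500342e+00, -4.55049562e+01,
       -4.87453351e-02,  1.67569332e-02,  5.54569476e-05]), 'ee_pos': array([ 0.17589526, -0.65131191,  0.22981814]), 'orientation': array([-3.11317073e+00, -4.12953019e-01,  3.58699452e-04]), 'contact_force': array([-0.12596279,  0.75352023,  0.28711641]), 'torque': array([-0.05893609,  0.05472984, -0.0132419 ]), 'grip_force': 0.0, 'finger_gap': 0.09440118983304067}
0.025
```

View pics/top0.png

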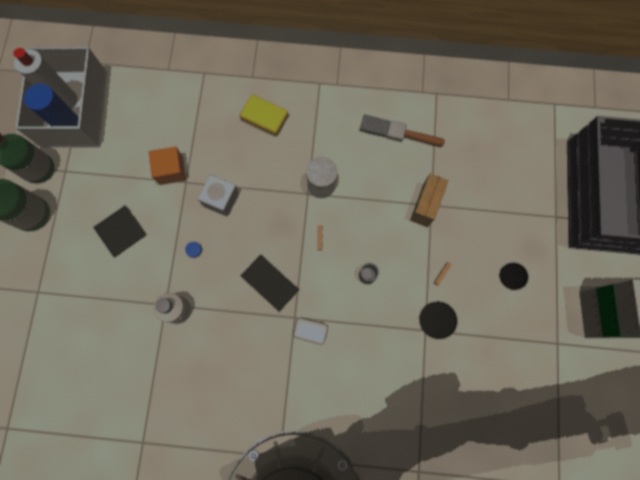

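View pics/side0.png

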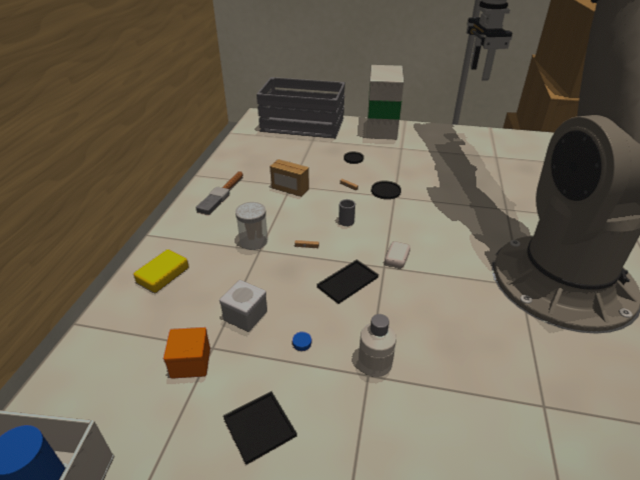

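The top view shows tin (217,193), carton (430,200), cup (368,273), bottle (170,307), jar (321,175) and an orange look-alike at (167,165). The trays are square (120,231), long (270,282), large round (438,320) and small round (514,276). The side view agrees.

```bash
cat > h.py <<'E'
from cell import arm
import numpy as np, cv2
def cloud(n):
    p,d=arm.snapshot(n); c=arm.calibration(n)
    f=240/np.tan(np.radians(c["fovy"])/2); v,u=np.mgrid[:480,:640]
    P=np.stack([(u-c["cx"])/f*d,-(v-c["cy"])/f*d,-d,np.ones_like(d)],-1)@c["pose"].T
    P=P[...,:3]; P[d==0]=np.nan
    return p,P
OBJ=dict(tin=(217,193,.058),carton=(430,200,.070),cup=(368,273,.055),bottle=(170,307,.112),jar=(321,175,.09))
TR=dict(t_square=(120,231),t_long=(270,282),t_large=(438,320),t_small=(514,276))
def rect(Q):
    (x,y),(w,h),a=cv2.minAreaRect((Q[:,:2]*1000).astype(np.float32))
    return "c=(%.1f,%.1f) size=(%.1f,%.1f) ang of w=%.1fdeg"%(x,y,w,h,a)
def circ(Q):
    (x,y),r=cv2.minEnclosingCircle((Q[:,:2]*1000).astype(np.float32)); return "circle (%.1f,%.1f) d=%.1f"%(x,y,2*r)
E
python3 - <<'E'
from h import *
for n in ("top","side"):
    p,P=cloud(n); 
    if n=="top": P0=P
    print(n)
    fl=np.abs(P[...,2])<.02
    for k,(u,v,*h) in {**OBJ,**TR}.items():
        c0=np.nanmedian(P0[v-3:v+4,u-3:u+4].reshape(-1,3),0)[:2]
        near=np.hypot(P[...,0]-c0[0],P[...,1]-c0[1])<(.085 if k in('t_square','t_long') else .07)
        z=P[...,2]
        if h:
            m=near&(z>h[0]-.008); 
            zz=z[near&(z>.02)]
            info="zmax %.1f med-top %.1f"%(np.percentile(zz,99)*1e3,np.median(z[m])*1e3)
        else:
            m=near&(p.max(2)<60)&(z<.03); info="z %.1f..%.1f"%tuple(np.percentile(z[m],[5,95])*1e3)
        m=cv2.morphologyEx(m.astype(np.uint8),cv2.MORPH_OPEN,np.ones((2,2)))>0
        Q=P[m]; print(k,len(Q),info,"mean",np.round(Q.mean(0)*1e3,1),rect(Q),circ(Q))
    r=P[200:300,300:400].reshape(-1,3); print("bench z",np.nanmedian(r[:,2]))
E
```

```text
top
tin 841 zmax 61.7 med-top 57.6 mean [nan nan nan] c=(630.4,230.2) size=(58.3,78.1) ang of w=70.1deg circle (627.7,231.6) d=88.7
carton 890 zmax 73.4 med-top 69.2 mean [nan nan nan] c=(657.6,-258.6) size=(39.2,135.0) ang of w=50.0deg circle (668.8,-245.2) d=135.1
cup 70 zmax 57.4 med-top 53.3 mean [ 482.1 -117.8   41.9] c=(481.2,-118.6) size=(37.6,45.6) ang of w=4.8deg circle (483.5,-119.4) d=50.6
bottle 189 zmax 114.1 med-top 111.1 mean [363.7 290.3 109.3] c=(363.7,291.6) size=(27.6,28.6) ang of w=76.6deg circle (363.5,294.5) d=34.3
jar 757 zmax 93.1 med-top 89.1 mean [nan nan nan] c=(694.5,-2.7) size=(46.1,85.1) ang of w=43.8deg circle (694.7,1.3) d=96.7
t_square 1333 z -0.2..9.9 mean [nan nan nan] c=(529.3,448.9) size=(83.8,82.4) ang of w=43.6deg circle (527.5,449.1) d=113.7
t_long 1414 z 0.1..8.7 mean [nan nan nan] c=(444.4,96.2) size=(113.3,60.0) ang of w=52.0deg circle (443.4,97.0) d=125.8
t_large 1036 z 0.3..9.7 mean [nan nan nan] c=(392.5,-276.0) size=(68.1,74.1) ang of w=38.9deg circle (396.2,-276.0) d=81.6
t_small 565 z 0.4..10.4 mean [nan nan nan] c=(511.6,-436.6) size=
[... 592 characters left out ...]
25.1,26.4) ang of w=76.3deg circle (360.4,246.4) d=125.9
jar 487 zmax 91.7 med-top 89.3 mean [nan nan nan] c=(700.6,-43.5) size=(61.8,179.8) ang of w=18.4deg circle (692.3,-46.8) d=183.2
t_square 2954 z 1.5..9.8 mean [nan nan nan] c=(nan,nan) size=(0.0,0.0) ang of w=0.0deg circle (526.2,453.0) d=117.0
t_long 1314 z 1.7..10.0 mean [nan nan nan] c=(443.6,102.9) size=(118.4,64.8) ang of w=53.1deg circle (440.8,101.2) d=136.6
t_large 409 z 1.8..9.4 mean [nan nan nan] c=(400.3,-272.6) size=(79.3,55.5) ang of w=44.3deg circle (397.7,-271.2) d=84.7
t_small 174 z 2.1..9.9 mean [nan nan nan] c=(513.8,-432.4) size=(54.9,61.5) ang of w=25.9deg circle (512.5,-433.9) d=65.3
bench z 0.00017682353130521467
```

```bash
cat >> h.py <<'E'
def rays(n,uv,h):
    c=arm.calibration(n); f=240/np.tan(np.radians(c["fovy"])/2); uv=np.asarray(uv,float)
    D=np.c_[(uv[:,0]-c["cx"])/f,-(uv[:,1]-c["cy"])/f,-np.ones(len(uv))]@c["pose"][:3,:3].T
    o=c["pose"][:3,3]; return o+D*((h-o[2])/D[:,2])[:,None]
def pix(n,X):
    c=arm.calibration(n); f=240/np.tan(np.radians(c["fovy"])/2)
    q=c["pose"][:3,:3].T@(np.asarray(X)-c["pose"][:3,3]); return c["cx"]-f*q[0]/q[2], c["cy"]+f*q[1]/q[2]
def comp(m,u,v):
    m=cv2.morphologyEx(m.astype(np.uint8),cv2.MORPH_OPEN,cv2.getStructuringElement(cv2.MORPH_ELLIPSE,(3,3)))
    n,l,s,c=cv2.connectedComponentsWithStats(m,connectivity=4)
    d=np.array([np.hypot(*(c[i]-[u,v])) if s[i,4]>25 else 1e9 for i in range(1,n)]); i=1+d.argmin()
    return l==i
def measure(n,k,p,P,guess,h,tray):
    "centroid (exact) and rectangle of the top face, or of the dark patch, by rays on plane z=h"
    u,v=pix(n,[*guess,h]); z=P[...,2]; g=p.max(2)
    if tray: m=(g<62)&(np.nan_to_num(z,nan=0)<.025)
    else: m=cv2.medianBlur(np.nan_to_num(z).astype(np.float32),3)>h-.009
    m=comp(m,u,v); vv,uu=np.nonzero(m); Q=rays(n,np.c_[uu,vv],h)
    c4=np.array([[a,b] for a in(-.5,.5) for b in(-.5,.5)]); 
    Qo=np.concatenate([rays(n,np.c_[uu,vv]+c,h) for c in c4*.6])
    print(n,k,len(Q),"cen",np.round(Q.mean(0)[:2]*1e3,1),rect(Qo),circ(Qo) if 't_' in k else "")
G=dict(tin=(630,230,.058,0),carton=(655,-250,.07,0),cup=(482,-118,.055,0),bottle=(364,292,.112,0),jar=(694,0,.09,0),
 t_square=(529,449,.008,1),t_long=(444,97,.008,1),t_large=(394,-276,.008,1),t_small=(511,-437,.008,1))
E
python3 - <<'E'
from h import *
for n in ("top","side"):
    p,P=cloud(n)
    for k,(x,y,h,t) in G.items(): measure(n,k,p,P,(x/1e3,y/1e3),h,t)
p,_=cloud("top"); q=cv2.resize(p[130:350,80:300],None,fx=2.6,fy=2.6,interpolation=cv2.INTER_CUBIC); r=cv2.resize(p[150:350,330:550],None,fx=2.6,fy=2.6)
E
```

```text
top tin 849 cen [623.7 233. ] c=(623.6,232.9) size=(67.4,67.4) ang of w=72.2deg 
top carton 896 cen [ 655.6 -233.7] c=(655.9,-233.7) size=(46.1,100.4) ang of w=74.0deg 
top cup 964 cen [ 658.7 -235.5] c=(659.1,-235.4) size=(48.5,107.0) ang of w=73.8deg 
top bottle 191 cen [365.2 291.5] c=(365.2,291.9) size=(31.0,30.6) ang of w=9.4deg 
top jar 773 cen [680.8   7.9] c=(681.5,7.7) size=(69.5,67.7) ang of w=5.6deg 
top t_square 1347 cen [528.5 449.5] c=(528.8,449.3) size=(87.2,85.4) ang of w=43.2deg circle (529.0,449.8) d=114.8
top t_long 1446 cen [444.8  99.1] c=(445.6,99.1) size=(116.2,64.6) ang of w=53.2deg circle (445.3,99.3) d=127.9
top t_large 1046 cen [ 399.6 -273.2] c=(400.5,-273.3) size=(76.3,79.8) ang of w=5.6deg circle (399.7,-273.2) d=80.8
top t_small 573 cen [ 512.2 -435.3] c=(512.8,-435.2) size=(57.1,61.9) ang of w=5.6deg circle (512.8,-435.0) d=62.8
side tin 959 cen [624.3 239.9] c=(624.2,239.4) size=(72.1,69.7) ang of w=72.8deg 
side carton 398 cen [ 656.9 -226.6] c=(657.9,-227.0) size=(60.1,103.5) ang of w=74.4deg 
side cup 114 cen [ 481.4 -106.2] c=(481.4,-105.3) size=(37.7,53.9) ang of w=9.8deg 
side bottle 248 cen [366.6 297.9] c=(366.8,297.4) size=(30.9,33.0) ang of w=11.8deg 
side jar 498 cen [681.2  14.6] c=(682.2,14.4) size=(66.2,78.5) ang of w=17.0deg 
side t_square 2965 cen [527.5 455.1] c=(528.2,453.1) size=(86.6,90.0) ang of w=43.1deg circle (528.0,452.9) d=120.8
side t_long 1320 cen [445.2 105.8] c=(444.5,103.7) size=(123.9,71.5) ang of w=53.5deg circle (444.5,103.8) d=139.6
side t_large 415 cen [ 398.8 -266.2] c=(399.0,-266.7) size=(80.6,83.3) ang of w=11.5deg circle (397.5,-267.0) d=91.5
side t_small 177 cen [ 510.8 -429. ] c=(511.8,-429.0) size=(56.1,73.0) ang of w=7.5deg circle (509.7,-429.4) d=73.3
```

```bash
cat >> h.py <<'E'
from scipy.spatial.transform import Rotation as Ro
def plan(x,y,z,ang=None):
    "mm; ang = wanted direction (deg, mod 180) of the closing line; prints tool-axis shift and turn"
    s=arm.state(); R=Ro.from_rotvec(s["orientation"]).as_matrix(); e=s["ee_pos"]*1e3
    d=R.T@(np.array([x,y,z])-e); a=np.degrees(np.arctan2(R[1,1],R[0,1])); 
    t=0 if ang is None else (ang-a+90)%180-90
    print("t%.1f at"%s["t"],np.round(e,1),"close dir %.1f"%a,"tilt z",np.round(R[:,2],4),"shift",np.round(d,1),"turn %.3f (alt %.3f)"%(-np.radians(t),-np.radians(t-np.sign(t)*180)),"q1,7",np.round(s["joint_positions"][[0,6]],2),"F",np.round(s["contact_force"],1),"gap %.1f gf %.1f"%(s["finger_gap"]*1e3,s["grip_force"]))
E
python3 - <<'E'
from h import *
p,P=cloud("top"); 
u,v=map(int,pix("top",[.482,-.118,.03])); print(u,v)
print(p[v-16:v+16:2,u].max(-1),p[v,u-16:u+16:2].max(-1))
q=cv2.resize(p[v-25:v+25,u-30:u+30],None,fx=10,fy=10,interpolation=cv2.INTER_NEAREST); cv2.imwrite("pics/cup.png",q[:,:,::-1]); print(u-30,v-25)
plan(482,-118,200,None)
E
```

```text
370 273
[139 137 134  97  57  58  86 101 105 104 100  81  65  83 132 141] [135 129 104  74  97 109 110 110 105  93  77  57 105 137 140 140]
340 248
t0.4 at [ 175.9 -651.6  230.3] close dir -74.9 tilt z [-0.e+00  3.e-04 -1.e+00] shift [ 434.6 -435.3   30.5] turn -0.000 (alt -0.000) q1,7 [ 1.16 -0.07] F [ 0.2 -0.9 -0.1] gap 94.2 gf 0.0
```

View pics/cup.png

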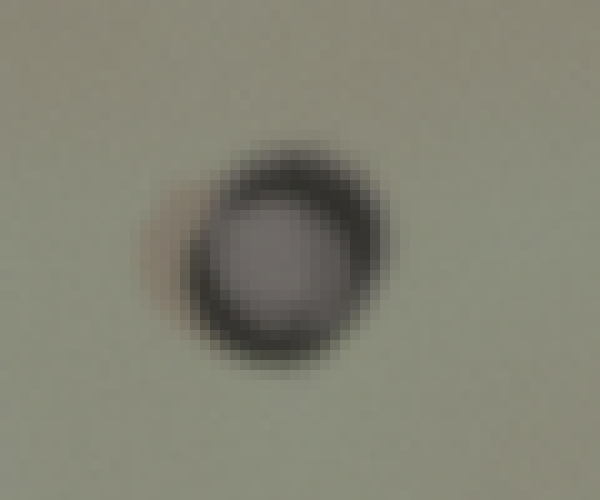

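The cup's rim circle is centred near pixel (368.6, 271.8), and its base near (367.3, 275.5).

```bash
python3 - <<'E'
from h import *
print(rays("top",[[368.6,271.8]],.055), rays("top",[[367.3,275.5]],.0))
E
```

```text
[[ 0.48151575 -0.11176679  0.055     ]] [[ 0.48261017 -0.11465873  0.        ]]
```

Careful with the scale: shifts go in shares of 600 mm and turns go in shares of pi/2 rad. That gives: -400 mm / 600 = -0.6667, -350 mm / 600 = -0.5833.

step_arm --increments '[[[0.0833,-0.0833,0],0],[[0.1667,-0.1667,0],0],[[0.25,-0.25,0],0],[[0.3333,-0.3333,0],0],[[0.4167,-0.4167,0],0],[[0.5,-0.5,0],0],[[0.5833,-0.5833,0.0167],0],[[0.6667,-0.6667,0.0333],0]]' --grip 75

```text
t: 1.2
ee_pos: [0.376, -0.3033, 0.2243]
orientation: [3.113, 0.413, 0.001]
contact_force: [1.2, 0.5, 0.0]
finger_gap: 0.0752
grip_force: 0.0
```

```bash
python3 -c "
from h import *
plan(482,-113,150)"
```

```text
t1.2 at [ 376.  -303.3  224.3] close dir -74.9 tilt z [ 1.e-03 -8.e-04 -1.e+00] shift [ 151.9 -156.2   74.3] turn -0.000 (alt -0.000) q1,7 [ 0.68 -0.78] F [1.2 0.5 0. ] gap 75.2 gf 0.0
```

step_arm --increments '[[[0,0,0],0]]'

```text
t: 1.3
ee_pos: [0.3782, -0.2996, 0.2239]
orientation: [-3.112, -0.425, -0.002]
contact_force: [-0.2, -0.6, 0.7]
finger_gap: 0.0749
grip_force: 0.0
```

```bash
python3 -c "
from h import *
plan(482,-113,150)"
```

```text
t1.3 at [ 378.2 -299.6  223.9] close dir -74.4 tilt z [ 9.e-04  1.e-03 -1.e+00] shift [ 150.  -151.9   74.2] turn -0.000 (alt -0.000) q1,7 [ 0.68 -0.78] F [-0.2 -0.6  0.7] gap 74.9 gf 0.0
```

To row units: -152 mm / 600 = -0.2533, 150 mm / 600 = 0.25.

step_arm --increments '[[[0.0583,-0.0583,0.025],0],[[0.1167,-0.1167,0.05],0],[[0.175,-0.175,0.075],0],[[0.225,-0.225,0.1],0],[[0.25,-0.2533,0.1233],0],[[0.25,-0.2533,0.1233],0],[[0.25,-0.2533,0.1233],0],[[0.25,-0.2533,0.1233],0]]'

```text
t: 2.1
ee_pos: [0.4802, -0.1205, 0.1504]
orientation: [3.114, 0.41, 0.0]
contact_force: [-0.1, -0.1, -0.2]
finger_gap: 0.0753
grip_force: 0.0
```

```bash
python3 -c "
from h import *
plan(482,-113,42)"
```

```text
t2.1 at [ 480.2 -120.5  150.4] close dir -75.0 tilt z [ 4.e-04 -5.e-04 -1.e+00] shift [  3.7  -6.8 108.4] turn -0.000 (alt -0.000) q1,7 [ 0.38 -1.29] F [-0.1 -0.1 -0.2] gap 75.3 gf 0.0
```

To row units: 108 mm / 600 = 0.18, 103 mm / 600 = 0.1717.

step_arm --increments '[[[0.0067,-0.0117,0.0333],0],[[0.0067,-0.0117,0.075],0],[[0.0067,-0.0117,0.1167],0],[[0.0067,-0.0117,0.15],0],[[0.0067,-0.0117,0.1717],0],[[0.0067,-0.0117,0.18],0],[[0.0067,-0.0117,0.18],0]]'

```text
t: 2.8
ee_pos: [0.4824, -0.1119, 0.042]
orientation: [3.114, 0.412, -0.0]
contact_force: [0.7, -0.4, 1.0]
finger_gap: 0.0749
grip_force: 0.0
```

```bash
python3 -c "
from h import *
plan(482,-113,42)"
```

```text
t2.8 at [ 482.4 -111.9   42. ] close dir -74.9 tilt z [-2.e-04 -1.e-04 -1.e+00] shift [-0.6  1.  -0. ] turn -0.000 (alt -0.000) q1,7 [ 0.33 -1.39] F [ 0.7 -0.4  1. ] gap 74.9 gf 0.0
```

Grip, then lift.

step_arm --increments '[[[0,0,0],0],[[0,0,0],0],[[0,0,0],0],[[0,0,0],0],[[0,0,0],0],[[0,0,0],0]]' --grip 20 --grip_force 12

```text
t: 3.4
ee_pos: [0.4826, -0.1114, 0.0421]
orientation: [3.114, 0.413, 0.001]
contact_force: [-0.4, -1.2, 5.9]
finger_gap: 0.0405
grip_force: 12.0
```

step_arm --increments '[[[0,0,-0.0167],0],[[0,0,-0.05],0],[[0,0,-0.1],0],[[0,0,-0.15],0],[[0,0,-0.1667],0],[[0,0,-0.1667],0]]'

```text
t: 4.0
ee_pos: [0.4831, -0.1116, 0.1434]
orientation: [3.113, 0.413, 0.004]
contact_force: [-0.3, -0.0, -0.2]
finger_gap: 0.0403
grip_force: 12.0
```

```bash
python3 -c "
from h import *
plan(512.5,-435,142)
p,P=cloud('side'); cv2.imwrite('pics/g1.png',p[120:360,200:520,::-1])"
```

```text
t4.0 at [ 483.1 -111.6  143.4] close dir -74.9 tilt z [ 2.6e-03 -7.0e-04 -1.0e+00] shift [-55.9 319.9   1.7] turn -0.000 (alt -0.000) q1,7 [ 0.37 -1.31] F [-0.3 -0.  -0.2] gap 40.3 gf 12.0
```

View pics/g1.png

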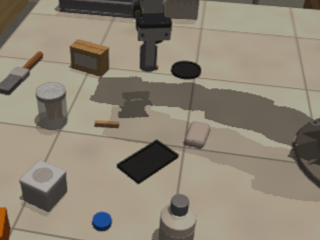

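The side view shows the cup upright in the fingers at crop (150,55).

step_arm --increments '[[[-0.0067,0.0417,0],0],[[-0.02,0.1083,0],0],[[-0.0333,0.1833,0],0],[[-0.0467,0.2583,0],0],[[-0.06,0.3333,0],0],[[-0.0733,0.4083,0],0],[[-0.0867,0.475,0],0],[[-0.0933,0.5167,0],0]]'

```text
t: 4.85
ee_pos: [0.5076, -0.4283, 0.1395]
orientation: [-3.114, -0.409, 0.004]
contact_force: [-0.1, 0.7, 0.1]
finger_gap: 0.0402
grip_force: 12.0
```

To row units: 9 mm / 600 = 0.015, 7 mm / 600 = 0.0117.

step_arm --increments '[[[0,0.0067,0],0],[[0,0.0117,0],0],[[0,0.015,0],0],[[0,0.015,0],0]]'

```text
t: 5.25
ee_pos: [0.5118, -0.4328, 0.1415]
orientation: [-3.113, -0.415, 0.0]
contact_force: [0.1, -0.5, -0.3]
finger_gap: 0.0408
grip_force: 12.0
```

```bash
python3 -c "
from h import *
plan(512.5,-435,48)"
```

```text
t5.2 at [ 511.8 -432.8  141.5] close dir -74.8 tilt z [-4.e-04  6.e-04 -1.e+00] shift [ 0.2  2.4 93.5] turn -0.000 (alt -0.000) q1,7 [ 0.73 -0.78] F [ 0.1 -0.5 -0.3] gap 40.8 gf 12.0
```

To row units: 94.5 mm / 600 = 0.1575, 2.4 mm / 600 = 0.004.

step_arm --increments '[[[0,0.004,0.025],0],[[0,0.004,0.0667],0],[[0,0.004,0.1083],0],[[0,0.004,0.1333],0],[[0,0.004,0.1433],0],[[0,0.004,0.1517],0],[[0,0.004,0.155],0],[[0,0.004,0.1575],0]]'

```text
t: 6.05
ee_pos: [0.5125, -0.4365, 0.048]
orientation: [3.114, 0.413, 0.001]
contact_force: [0.9, 0.1, 0.8]
finger_gap: 0.0403
grip_force: 12.0
```

```bash
python3 -c "
from h import *
plan(512.5,-435,46)"
```

```text
t6.0 at [ 512.5 -436.5   48. ] close dir -74.9 tilt z [ 9.e-04 -6.e-04 -1.e+00] shift [ 0.4 -1.5  2. ] turn -0.000 (alt -0.000) q1,7 [ 0.73 -0.8 ] F [0.9 0.1 0.8] gap 40.3 gf 12.0
```

step_arm --increments '[[[0,-0.0017,0.0017],0],[[0,-0.0017,0.0033],0],[[0,-0.0017,0.0042],0],[[0,-0.0017,0.0042],0]]'

```text
t: 6.45
ee_pos: [0.5122, -0.4354, 0.0462]
orientation: [3.114, 0.413, 0.001]
contact_force: [-4.6, 4.0, 12.2]
finger_gap: 0.0406
grip_force: 12.0
```

step_arm --increments '[[[0,0,0],0],[[0,0,0],0],[[0,0,0],0],[[0,0,0],0]]' --grip 64

```text
t: 6.85
ee_pos: [0.5119, -0.4353, 0.0448]
orientation: [-3.114, -0.413, -0.0]
contact_force: [-0.2, -1.0, -0.7]
finger_gap: 0.0634
grip_force: 0.0
```

step_arm --increments '[[[0,0,-0.0167],0],[[0,0,-0.05],0],[[0,0,-0.1],0],[[0,0,-0.1667],0],[[0,0,-0.25],0],[[0,0,-0.25],0]]'

```text
t: 7.45
ee_pos: [0.5144, -0.4371, 0.2028]
orientation: [3.107, 0.412, 0.011]
contact_force: [-0.4, -0.7, -0.3]
finger_gap: 0.0642
grip_force: 0.0
```

```bash
python3 -c "
from h import *
plan(656,-234,150,74)"
```

```text
t7.5 at [ 514.4 -437.1  202.8] close dir -74.9 tilt z [ 0.0081 -0.006  -0.9999] shift [ 189.3 -159.7   52.7] turn 0.543 (alt -2.599) q1,7 [ 0.74 -0.77] F [-0.4 -0.7 -0.3] gap 64.2 gf 0.0
```

To row units: 189 mm / 600 = 0.315, 180 mm / 600 = 0.3, 0.54 rad / 1.5708 = 0.3438.

step_arm --increments '[[[0.0333,-0.0283,0],0.0637],[[0.0833,-0.07,0.0167],0.1273],[[0.1417,-0.1183,0.0333],0.191],[[0.2,-0.1667,0.05],0.2546],[[0.2583,-0.2167,0.0667],0.3183],[[0.3,-0.2533,0.0833],0.3438],[[0.315,-0.2667,0.0833],0.3438],[[0.315,-0.2667,0.0833],0.3438]]' --grip 80

```text
t: 8.25
ee_pos: [0.6536, -0.2294, 0.1451]
orientation: [-3.112, 0.427, -0.0]
contact_force: [-0.5, 0.6, -0.1]
finger_gap: 0.0799
grip_force: 0.0
```

```bash
python3 - <<'E'
from h import *
plan(656,-234,46,74)
p,P=cloud("top"); measure("top","t_small",p,P,(.512,-.435),.008,1)
x,y=map(int,pix("top",[.512,-.435,.03])); q=p[y-40:y+40,x-40:x+40]
cv2.imwrite("pics/cup2.png",cv2.resize(q,None,fx=6,fy=6)[:,:,::-1]); print(x-40,y-40)
E
```

```text
t8.2 at [ 653.6 -229.4  145.1] close dir -105.6 tilt z [ 3.e-04  7.e-04 -1.e+00] shift [ 3.5  3.9 99.1] turn 0.007 (alt -3.135) q1,7 [ 0.32 -1.65] F [-0.5  0.6 -0.1] gap 79.9 gf 0.0
top t_small 73 cen [ 424.4 -253.4] c=(424.9,-254.3) size=(19.7,25.6) ang of w=49.1deg circle (426.6,-251.9) d=27.7
477 234
```

View pics/cup2.png

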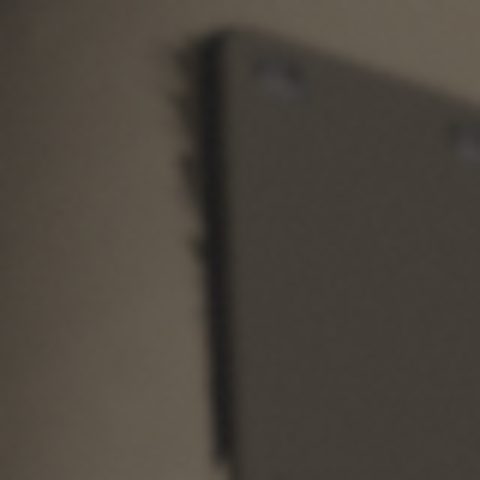

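The arm hides the cup in this view, so I'll check it later. Next is the carton.

To row units: 99 mm / 600 = 0.165, 96 mm / 600 = 0.16.

step_arm --increments '[[[0.005,0.0067,0.0333],0],[[0.005,0.0067,0.075],0],[[0.005,0.0067,0.1167],0],[[0.005,0.0067,0.145],0],[[0.005,0.0067,0.16],0],[[0.005,0.0067,0.165],0],[[0.005,0.0067,0.165],0]]'

```text
t: 9.0
ee_pos: [0.6546, -0.2367, 0.0464]
orientation: [3.111, -0.433, 0.001]
contact_force: [0.1, -0.0, 0.3]
finger_gap: 0.0796
grip_force: 0.0
```

```bash
python3 -c "
from h import *
plan(656,-234,46,74)"
```

```text
t9.0 at [ 654.6 -236.7   46.4] close dir -105.9 tilt z [ 5.e-04 -2.e-04 -1.e+00] shift [ 0.6 -3.   0.4] turn 0.003 (alt -3.139) q1,7 [ 0.33 -1.66] F [ 0.1 -0.   0.3] gap 79.6 gf 0.0
```

step_arm --increments '[[[0,0,0],0],[[0,0,0],0],[[0,0,0],0],[[0,0,0],0],[[0,0,0],0],[[0,0,0],0]]' --grip 25 --grip_force 25

```text
t: 9.6
ee_pos: [0.6548, -0.2357, 0.0463]
orientation: [-3.111, 0.432, -0.001]
contact_force: [-0.6, 3.0, 4.6]
finger_gap: 0.044
grip_force: 25.0
```

To row units: -110 mm / 600 = -0.1833, -90 mm / 600 = -0.15.

step_arm --increments '[[[0,0,-0.0167],0],[[0,0,-0.05],0],[[0,0,-0.1],0],[[0,0,-0.15],0],[[0,0,-0.1833],0],[[0,0,-0.1833],0]]'

```text
t: 10.2
ee_pos: [0.6557, -0.237, 0.1595]
orientation: [3.111, -0.433, 0.007]
contact_force: [0.7, -0.2, -1.8]
finger_gap: 0.044
grip_force: 25.0
```

```bash
python3 -c "
from h import *
plan(445.5,99,150,143.2)"
```

```text
t10.2 at [ 655.7 -237.   159.5] close dir -105.9 tilt z [ 0.0044 -0.0016 -1.    ] shift [-294.  -265.8    8.1] turn -1.205 (alt 1.936) q1,7 [ 0.33 -1.64] F [ 0.7 -0.2 -1.8] gap 44.0 gf 25.0
```

To row units: -240 mm / 600 = -0.4, -217 mm / 600 = -0.3617, -1.15 rad / 1.5708 = -0.7321.

step_arm --increments '[[[-0.025,-0.0217,0],-0.0637],[[-0.075,-0.0683,0],-0.1592],[[-0.13,-0.1183,0],-0.2546],[[-0.1867,-0.1683,0],-0.3501],[[-0.2417,-0.2183,0],-0.4456],[[-0.2967,-0.2683,0],-0.5411],[[-0.3517,-0.3183,0],-0.6366],[[-0.4,-0.3617,0],-0.7321]]'

```text
t: 11.0
ee_pos: [0.4808, 0.0393, 0.1553]
orientation: [-2.842, -1.339, 0.002]
contact_force: [1.3, 0.4, -1.5]
finger_gap: 0.0438
grip_force: 25.0
```

```bash
python3 -c "
from h import *
plan(445.5,99,150,143.2)"
```

```text
t11.0 at [480.8  39.3 155.3] close dir -39.6 tilt z [-1.e-03 -3.e-04 -1.e+00] shift [ 23.5 -65.2   5.3] turn -0.048 (alt 3.093) q1,7 [ 0.21 -1.04] F [ 1.3  0.4 -1.5] gap 43.8 gf 25.0
```

To row units: -65 mm / 600 = -0.1083, -60 mm / 600 = -0.1, -0.05 rad / 1.5708 = -0.0318.

step_arm --increments '[[[0.0133,-0.0383,0],-0.0127],[[0.0267,-0.075,0],-0.0255],[[0.0367,-0.1,0.0067],-0.0318],[[0.0383,-0.1083,0.0083],-0.0318],[[0.0383,-0.1083,0.0083],-0.0318],[[0.0383,-0.1083,0.0083],-0.0318],[[0.0383,-0.1083,0.0083],-0.0318]]'

```text
t: 11.7
ee_pos: [0.4482, 0.0966, 0.1509]
orientation: [-2.814, -1.397, 0.0]
contact_force: [-0.5, -1.3, -1.8]
finger_gap: 0.0437
grip_force: 25.0
```

```bash
python3 -c "
from h import *
plan(445.5,99,51,143.2)"
```

```text
t11.7 at [448.2  96.6 150.9] close dir -37.2 tilt z [-0.  0. -1.] shift [ 0.3 -3.6 99.9] turn -0.007 (alt 3.135) q1,7 [ 0.12 -1.14] F [-0.5 -1.3 -1.8] gap 43.7 gf 25.0
```

To row units: 99 mm / 600 = 0.165, 98 mm / 600 = 0.1633.

step_arm --increments '[[[0,-0.0058,0.0333],0],[[0,-0.0058,0.075],0],[[0,-0.0058,0.1167],0],[[0,-0.0058,0.1417],0],[[0,-0.0058,0.1533],0],[[0,-0.0058,0.16],0],[[0,-0.0058,0.1633],0],[[0,-0.0058,0.165],0]]'

```text
t: 12.5
ee_pos: [0.4453, 0.0995, 0.0523]
orientation: [2.812, 1.399, 0.001]
contact_force: [-0.4, 0.0, -1.6]
finger_gap: 0.0437
grip_force: 25.0
```

```bash
python3 -c "
from h import *
plan(445.5,99,50,143.2)"
```

```text
t12.5 at [445.3  99.5  52.3] close dir -37.1 tilt z [ 9.e-04  2.e-04 -1.e+00] shift [-0.3  0.5  2.3] turn -0.005 (alt 3.136) q1,7 [ 0.05 -1.28] F [-0.4  0.  -1.6] gap 43.7 gf 25.0
```

To row units: 2.7 mm / 600 = 0.0045, 2 mm / 600 = 0.0033.

step_arm --increments '[[[0,0,0.0017],0],[[0,0,0.0033],0],[[0,0,0.0045],0],[[0,0,0.0045],0]]'

```text
t: 12.9
ee_pos: [0.4452, 0.0995, 0.0501]
orientation: [2.812, 1.399, 0.001]
contact_force: [-6.0, -1.7, 20.3]
finger_gap: 0.044
grip_force: 25.0
```

step_arm --increments '[[[0,0,0],0],[[0,0,0],0],[[0,0,0],0],[[0,0,0],0]]' --grip 75

```text
t: 13.3
ee_pos: [0.4449, 0.0995, 0.0492]
orientation: [-2.812, -1.4, -0.0]
contact_force: [0.9, -0.2, -0.4]
finger_gap: 0.0723
grip_force: 0.0
```

step_arm --increments '[[[0,0,-0.0167],0],[[0,0,-0.05],0],[[0,0,-0.1],0],[[0,0,-0.1667],0],[[0,0,-0.25],0],[[0,0,-0.25],0]]' --grip 90

```text
t: 13.9
ee_pos: [0.4473, 0.1006, 0.2054]
orientation: [2.81, 1.399, 0.013]
contact_force: [0.1, 0.4, -0.8]
finger_gap: 0.0902
grip_force: 0.0
```

```bash
python3 -c "
from h import *
plan(624,233,150,162.2)"
```

```text
t13.9 at [447.3 100.6 205.4] close dir -37.1 tilt z [ 0.0084  0.0015 -1.    ] shift [211.8  60.8  57. ] turn -0.336 (alt 2.805) q1,7 [ 0.16 -1.09] F [ 0.1  0.4 -0.8] gap 90.2 gf 0.0
```

To row units: 212 mm / 600 = 0.3533, 205 mm / 600 = 0.3417, -0.336 rad / 1.5708 = -0.2139.

step_arm --increments '[[[0.0417,0.0117,0],-0.0382],[[0.1083,0.0317,0.0167],-0.0891],[[0.1833,0.0533,0.0417],-0.1401],[[0.25,0.0717,0.0667],-0.191],[[0.3083,0.0883,0.0833],-0.2139],[[0.3417,0.0983,0.095],-0.2139],[[0.3533,0.1017,0.095],-0.2139],[[0.3533,0.1017,0.095],-0.2139]]'

```text
t: 14.7
ee_pos: [0.6212, 0.2323, 0.1423]
orientation: [-2.538, -1.851, 0.001]
contact_force: [0.2, 0.1, 0.7]
finger_gap: 0.09
grip_force: 0.0
```

```bash
python3 -c "
from h import *
plan(624,233,42,162.2)
p,P=cloud('top'); 
for k in('tin','bottle','t_square','jar','t_large'):
  x,y,h,t=G[k]; measure('top',k,p,P,(x/1e3,y/1e3),h,t)
measure('top','carton',p,P,(.445,.099),.074,0)
x,y=map(int,pix('top',[.512,-.435,.03])); q=p[y-30:y+30,x-30:x+30]
cv2.imwrite('pics/cup3.png',cv2.resize(q,None,fx=8,fy=8,interpolation=cv2.INTER_NEAREST)[:,:,::-1]); print(x-30,y-30)"
```

```text
t14.7 at [621.2 232.3 142.3] close dir -17.8 tilt z [-7.e-04  4.e-04 -1.e+00] shift [  1.5   2.6 100.3] turn 0.000 (alt -3.142) q1,7 [-0.05 -1.03] F [0.2 0.1 0.7] gap 90.0 gf 0.0
top tin 894 cen [688.3   8.5] c=(688.1,7.9) size=(83.3,69.9) ang of w=5.6deg 
top bottle 190 cen [365.3 291.5] c=(365.8,291.5) size=(30.5,29.7) ang of w=52.7deg 
top t_square 1239 cen [528.6 449.3] c=(529.0,449.5) size=(83.4,81.9) ang of w=43.0deg circle (529.3,448.7) d=112.5
top jar 770 cen [680.9   8. ] c=(681.5,7.7) size=(69.5,67.7) ang of w=5.6deg 
top t_large 414 cen [ 408.6 -290.2] c=(409.9,-292.3) size=(74.1,35.5) ang of w=29.7deg circle (403.3,-280.6) d=74.1
top carton 85494 cen [439.3 101.3] c=(559.8,211.5) size=(1236.9,523.5) ang of w=40.5deg 
487 244
```

View pics/cup3.png

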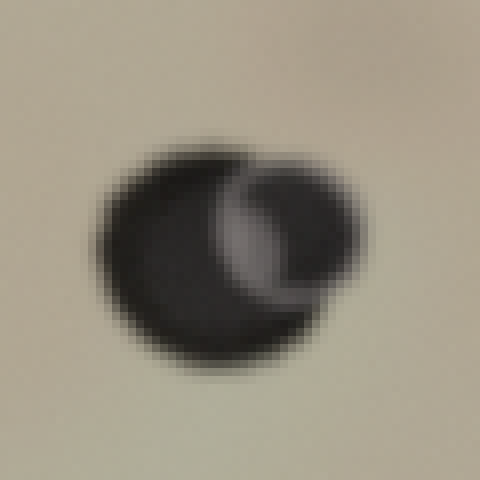

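The view shows the cup standing in the small tray, with its rim centred near (522.7,272.5). I'll convert that to a position and go down on the tin.

```bash
python3 -c "
from h import *
print(rays('top',[[522.7,272.5]],.059))"
```

```text
[[ 0.51089342 -0.43452246  0.059     ]]
```

To row units: 100 mm / 600 = 0.1667, 97 mm / 600 = 0.1617.

step_arm --increments '[[[0.0025,0.0042,0.0333],0],[[0.0025,0.0042,0.075],0],[[0.0025,0.0042,0.1167],0],[[0.0025,0.0042,0.1467],0],[[0.0025,0.0042,0.1617],0],[[0.0025,0.0042,0.1667],0],[[0.0025,0.0042,0.1667],0]]'

```text
t: 15.45
ee_pos: [0.6243, 0.2326, 0.0425]
orientation: [2.539, 1.85, 0.001]
contact_force: [-0.1, -1.3, 0.4]
finger_gap: 0.0899
grip_force: 0.0
```

```bash
python3 -c "
from h import *
plan(624,233,42,162.2)"
```

```text
t15.4 at [624.3 232.6  42.5] close dir -17.8 tilt z [ 3.e-04  2.e-04 -1.e+00] shift [ 0.3 -0.4  0.5] turn -0.000 (alt 3.141) q1,7 [-0.09 -1.09] F [-0.1 -1.3  0.4] gap 89.9 gf 0.0
```

Cup is within 2 mm of its tray centre. Grip the tin.

step_arm --increments '[[[0,0,0],0],[[0,0,0],0],[[0,0,0],0],[[0,0,0],0],[[0,0,0],0]]' --grip 45 --grip_force 28

```text
t: 15.95
ee_pos: [0.6246, 0.2326, 0.0428]
orientation: [2.539, 1.85, 0.001]
contact_force: [0.9, -1.5, 6.1]
finger_gap: 0.0639
grip_force: 28.0
```

To row units: -110 mm / 600 = -0.1833, -90 mm / 600 = -0.15.

step_arm --increments '[[[0,0,-0.0167],0],[[0,0,-0.05],0],[[0,0,-0.1],0],[[0,0,-0.15],0],[[0,0,-0.1833],0],[[0,0,-0.1833],0]]'

```text
t: 16.55
ee_pos: [0.6253, 0.2333, 0.1556]
orientation: [2.538, 1.85, 0.007]
contact_force: [-0.1, 0.9, -1.6]
finger_gap: 0.0636
grip_force: 28.0
```

```bash
python3 -c "
from h import *
plan(529,449.3,150,133.2)"
```

```text
t16.6 at [625.3 233.3 155.6] close dir -17.8 tilt z [ 0.004   0.0016 -1.    ] shift [ 176.2 -157.8    5.6] turn 0.506 (alt -2.636) q1,7 [-0.05 -1.02] F [-0.1  0.9 -1.6] gap 63.6 gf 28.0
```

To row units: 176 mm / 600 = 0.2933, 174 mm / 600 = 0.29, 0.505 rad / 1.5708 = 0.3215.

step_arm --increments '[[[0.0333,-0.03,0],0.0382],[[0.0833,-0.075,0],0.1019],[[0.1367,-0.1217,0],0.1655],[[0.1867,-0.1667,0],0.2292],[[0.2333,-0.2083,0],0.2865],[[0.27,-0.2417,0],0.3183],[[0.29,-0.26,0],0.3215],[[0.2933,-0.2633,0.005],0.3215]]'

```text
t: 17.35
ee_pos: [0.5261, 0.4502, 0.1487]
orientation: [-2.918, -1.164, 0.001]
contact_force: [-0.1, -0.6, -1.9]
finger_gap: 0.0636
grip_force: 28.0
```

```bash
python3 -c "
from h import *
plan(529,449.3,48,133.2)"
```

```text
t17.4 at [526.1 450.2 148.7] close dir -46.5 tilt z [-8.e-04  3.e-04 -1.e+00] shift [  1.5   2.7 100.7] turn 0.005 (alt -3.137) q1,7 [-0.47 -1.84] F [-0.1 -0.6 -1.9] gap 63.6 gf 28.0
```

To row units: 99.5 mm / 600 = 0.1658, 1.5 mm / 600 = 0.0025.

step_arm --increments '[[[0.0025,0.0042,0.0333],0],[[0.0025,0.0042,0.075],0],[[0.0025,0.0042,0.1167],0],[[0.0025,0.0042,0.1433],0],[[0.0025,0.0042,0.1567],0],[[0.0025,0.0042,0.1633],0],[[0.0025,0.0042,0.1658],0],[[0.0025,0.0042,0.1658],0]]'

```text
t: 18.15
ee_pos: [0.5308, 0.4479, 0.0505]
orientation: [-2.92, -1.158, -0.002]
contact_force: [-0.2, -0.8, -2.3]
finger_gap: 0.0639
grip_force: 28.0
```

```bash
python3 -c "
from h import *
plan(529,449.3,46.5,133.2)"
```

```text
t18.1 at [530.8 447.9  50.5] close dir -46.8 tilt z [ 8.e-04  7.e-04 -1.e+00] shift [-0.4 -2.3  4. ] turn 0.001 (alt -3.141) q1,7 [-0.49 -1.88] F [-0.2 -0.8 -2.3] gap 63.9 gf 28.0
```

To row units: 4.2 mm / 600 = 0.007, 3.4 mm / 600 = 0.0057.

step_arm --increments '[[[0,-0.0033,0.002],0],[[0,-0.0033,0.004],0],[[0,-0.0033,0.0057],0],[[0,-0.0033,0.007],0],[[0,-0.0033,0.007],0]]'

```text
t: 18.65
ee_pos: [0.5291, 0.4494, 0.0468]
orientation: [-2.92, -1.158, -0.001]
contact_force: [-4.5, -2.9, 13.2]
finger_gap: 0.0636
grip_force: 28.0
```

step_arm --increments '[[[0,0,0],0],[[0,0,0],0],[[0,0,0],0],[[0,0,0],0]]' --grip 92

```text
t: 19.05
ee_pos: [0.5291, 0.4491, 0.0455]
orientation: [-2.92, -1.158, -0.0]
contact_force: [0.7, -0.1, -1.2]
finger_gap: 0.0905
grip_force: 0.0
```

To row units: -145 mm / 600 = -0.2417, -100 mm / 600 = -0.1667.

step_arm --increments '[[[0,0,-0.0167],0],[[0,0,-0.05],0],[[0,0,-0.1],0],[[0,0,-0.1667],0],[[0,0,-0.2417],0],[[0,0,-0.2417],0]]'

```text
t: 19.65
ee_pos: [0.5308, 0.4514, 0.1979]
orientation: [-2.917, -1.156, -0.014]
contact_force: [0.5, 0.8, 0.2]
finger_gap: 0.0922
grip_force: 0.0
```

```bash
python3 -c "
from h import *
plan(365.5,291.5,200)
p,P=cloud('top'); measure('top','carton',p,P,(.445,.099),.074,0); measure('top','bottle',p,P,(.364,.292),.112,0)
p,P=cloud('side'); measure('side','bottle',p,P,(.364,.292),.112,0); measure('side','carton',p,P,(.445,.099),.074,0); cv2.imwrite('pics/s2.png',p[...,::-1])"
```

```text
t19.6 at [530.8 451.4 197.9] close dir -46.8 tilt z [ 0.0068  0.0063 -1.    ] shift [-229.9    3.2   -4.2] turn -0.000 (alt -0.000) q1,7 [-0.46 -1.82] F [0.5 0.8 0.2] gap 92.2 gf 0.0
top carton 991 cen [445.4 101.1] c=(445.6,101.3) size=(98.5,45.8) ang of w=53.0deg 
top bottle 68238 cen [290.2 379. ] c=(422.9,341.7) size=(844.5,564.0) ang of w=13.8deg 
side bottle 252 cen [366.8 298.1] c=(366.6,298.3) size=(29.9,35.9) ang of w=6.8deg 
side carton 820 cen [447.1 108.3] c=(446.5,107.1) size=(103.7,52.5) ang of w=53.0deg
```

View pics/s2.png

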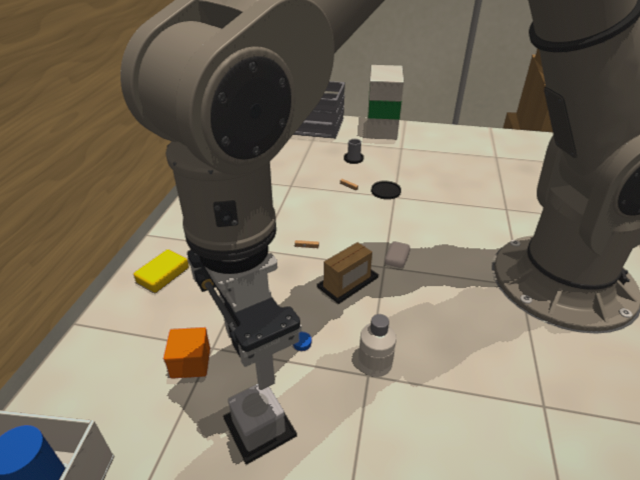

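Side view: the cup (354,150), carton (348,272) and tin (258,420) stand inside their trays. The bottle at (377,345) is next.

To row units: -230 mm / 600 = -0.3833, -220 mm / 600 = -0.3667.

step_arm --increments '[[[-0.0417,0,0],0],[[-0.1083,0.0017,0],0],[[-0.1833,0.0017,0],0],[[-0.2583,0.0033,0],0],[[-0.325,0.005,0],0],[[-0.3667,0.005,0],0],[[-0.3833,0.005,0],0],[[-0.3833,0.005,0],0]]'

```text
t: 20.55
ee_pos: [0.3632, 0.2885, 0.1903]
orientation: [2.92, 1.157, -0.001]
contact_force: [0.3, 0.3, -0.6]
finger_gap: 0.0919
grip_force: 0.0
```

```bash
python3 -c "
from h import *
plan(365.5,291.5,52)"
```

```text
t20.6 at [363.2 288.5 190.3] close dir -46.8 tilt z [-1.e-04 -8.e-04 -1.e+00] shift [  3.8  -0.6 138.3] turn -0.000 (alt -0.000) q1,7 [-0.3  -1.73] F [ 0.3  0.3 -0.6] gap 91.9 gf 0.0
```

To row units: 138 mm / 600 = 0.23, 3.8 mm / 600 = 0.0063.

step_arm --increments '[[[0.0063,0,0.025],0],[[0.0063,0,0.0667],0],[[0.0063,0,0.1167],0],[[0.0063,0,0.1667],0],[[0.0063,0,0.2],0],[[0.0063,0,0.2217],0],[[0.0063,0,0.23],0],[[0.0063,0,0.23],0]]'

```text
t: 21.35
ee_pos: [0.3664, 0.2924, 0.0522]
orientation: [-2.92, -1.158, 0.001]
contact_force: [-0.2, -0.5, 0.3]
finger_gap: 0.0922
grip_force: 0.0
```

```bash
python3 -c "
from h import *
plan(365.5,291.5,52)"
```

```text
t21.4 at [366.4 292.4  52.2] close dir -46.7 tilt z [-7.e-04 -1.e-04 -1.e+00] shift [-1.3  0.   0.2] turn -0.000 (alt -0.000) q1,7 [-0.39 -1.92] F [-0.2 -0.5  0.3] gap 92.2 gf 0.0
```

step_arm --increments '[[[0,0,0],0],[[0,0,0],0],[[0,0,0],0],[[0,0,0],0],[[0,0,0],0],[[0,0,0],0]]' --grip 40 --grip_force 28

```text
t: 21.95
ee_pos: [0.3665, 0.2922, 0.0529]
orientation: [-2.92, -1.158, -0.001]
contact_force: [-2.0, -0.3, 7.7]
finger_gap: 0.0593
grip_force: 28.0
```

To row units: -120 mm / 600 = -0.2, -115 mm / 600 = -0.1917.

step_arm --increments '[[[0,0,-0.0167],0],[[0,0,-0.05],0],[[0,0,-0.1],0],[[0,0,-0.15],0],[[0,0,-0.1917],0],[[0,0,-0.2],0],[[0,0,-0.2],0]]'

```text
t: 22.65
ee_pos: [0.3666, 0.2919, 0.1732]
orientation: [2.921, 1.157, 0.002]
contact_force: [-1.0, -0.7, -3.8]
finger_gap: 0.059
grip_force: 28.0
```

```bash
python3 -c "
from h import *
plan(550,0,190); plan(400,-273,172)"
```

```text
t22.6 at [366.6 291.9 173.2] close dir -46.8 tilt z [ 1.5e-03  6.0e-04 -1.0e+00] shift [-66.2 338.3 -16.7] turn -0.000 (alt -0.000) q1,7 [-0.3  -1.76] F [-1.  -0.7 -3.8] gap 59.0 gf 28.0
t22.6 at [366.6 291.9 173.2] close dir -46.8 tilt z [ 1.5e-03  6.0e-04 -1.0e+00] shift [-362.5  434.5    0.9] turn -0.000 (alt -0.000) q1,7 [-0.3  -1.76] F [-1.  -0.7 -3.8] gap 59.0 gf 28.0
```

To row units: 310 mm / 600 = 0.5167, 285 mm / 600 = 0.475.

step_arm --increments '[[[-0.0067,0.0417,-0.0033],0],[[-0.0217,0.1133,-0.0083],0],[[-0.0367,0.1867,-0.0133],0],[[-0.0517,0.26,-0.0183],0],[[-0.0667,0.3333,-0.0233],0],[[-0.0817,0.4083,-0.0267],0],[[-0.0967,0.475,-0.0267],0],[[-0.1167,0.5167,-0.0267],0]]'

```text
t: 23.45
ee_pos: [0.5283, 0.0153, 0.1868]
orientation: [-2.921, -1.155, 0.003]
contact_force: [0.0, 0.2, -2.0]
finger_gap: 0.0595
grip_force: 28.0
```

```bash
python3 -c "
from h import *
plan(400,-273,185)"
```

```text
t23.4 at [528.3  15.3 186.8] close dir -46.9 tilt z [-2.e-03 -4.e-04 -1.e+00] shift [-290.8  122.7    2.2] turn -0.000 (alt -0.000) q1,7 [ 0.15 -1.07] F [ 0.   0.2 -2. ] gap 59.5 gf 28.0
```

To row units: -288 mm / 600 = -0.48, 122 mm / 600 = 0.2033.

step_arm --increments '[[[-0.0417,0.0183,0],0],[[-0.11,0.0467,0],0],[[-0.1833,0.0767,0],0],[[-0.2567,0.1083,0],0],[[-0.33,0.14,0],0],[[-0.4,0.1683,0],0],[[-0.4533,0.1917,0],0],[[-0.48,0.2033,0],0]]'

```text
t: 24.25
ee_pos: [0.3989, -0.2705, 0.1869]
orientation: [-2.921, -1.152, 0.004]
contact_force: [-0.4, 0.9, -3.0]
finger_gap: 0.059
grip_force: 28.0
```

To row units: -3 mm / 600 = -0.005, -2 mm / 600 = -0.0033.

step_arm --increments '[[[-0.0033,0.0017,0],0],[[-0.005,0.0017,0],0],[[-0.005,0.0017,0],0]]'

```text
t: 24.55
ee_pos: [0.4001, -0.2697, 0.1878]
orientation: [-2.919, -1.159, 0.001]
contact_force: [-0.4, 0.4, -2.2]
finger_gap: 0.0594
grip_force: 28.0
```

```bash
python3 -c "
from h import *
plan(400,-273,58.5)"
```

```text
t24.6 at [ 400.1 -269.7  187.8] close dir -46.7 tilt z [-1.e-03  8.e-04 -1.e+00] shift [ -2.3   2.5 129.3] turn -0.000 (alt -0.000) q1,7 [ 0.59 -0.38] F [-0.4  0.4 -2.2] gap 59.4 gf 28.0
```

To row units: 128 mm / 600 = 0.2133, 2.5 mm / 600 = 0.0042.

step_arm --increments '[[[-0.0038,0.0042,0.025],0],[[-0.0038,0.0042,0.0667],0],[[-0.0038,0.0042,0.1167],0],[[-0.0038,0.0042,0.1583],0],[[-0.0038,0.0042,0.1867],0],[[-0.0038,0.0042,0.2033],0],[[-0.0038,0.0042,0.2117],0],[[-0.0038,0.0042,0.2133],0]]'

```text
t: 25.35
ee_pos: [0.4003, -0.2738, 0.0604]
orientation: [-2.92, -1.159, 0.0]
contact_force: [-0.1, -0.2, -2.5]
finger_gap: 0.0592
grip_force: 28.0
```

```bash
python3 -c "
from h import *
plan(400,-273,56.5)"
```

```text
t25.4 at [ 400.3 -273.8   60.4] close dir -46.7 tilt z [-1.e-04  2.e-04 -1.e+00] shift [ 0.3 -0.8  3.9] turn -0.000 (alt -0.000) q1,7 [ 0.58 -0.42] F [-0.1 -0.2 -2.5] gap 59.2 gf 28.0
```

To row units: 4.2 mm / 600 = 0.007, 3.4 mm / 600 = 0.0057.

step_arm --increments '[[[0,0,0.002],0],[[0,0,0.004],0],[[0,0,0.0057],0],[[0,0,0.007],0],[[0,0,0.007],0]]'

```text
t: 25.85
ee_pos: [0.4003, -0.2744, 0.057]
orientation: [2.92, 1.157, 0.001]
contact_force: [-3.5, 0.9, 9.1]
finger_gap: 0.0591
grip_force: 28.0
```

step_arm --increments '[[[0,0,0],0],[[0,0,0],0],[[0,0,0],0],[[0,0,0],0]]' --grip 90

```text
t: 26.25
ee_pos: [0.4001, -0.2742, 0.0563]
orientation: [2.92, 1.158, 0.0]
contact_force: [-0.4, 0.3, -0.2]
finger_gap: 0.0879
grip_force: 0.0
```

To row units: -160 mm / 600 = -0.2667, -140 mm / 600 = -0.2333.

step_arm --increments '[[[0,0,-0.0167],0],[[0,0,-0.05],0],[[0,0,-0.1],0],[[0,0,-0.1667],0],[[0,0,-0.2333],0],[[0,0,-0.2667],0]]'

```text
t: 26.85
ee_pos: [0.4008, -0.2746, 0.2204]
orientation: [2.918, 1.156, 0.004]
contact_force: [0.3, -0.6, -0.7]
finger_gap: 0.0899
grip_force: 0.0
```

```bash
python3 -c "
from h import *
plan(600,-50,240)"
```

```text
t26.9 at [ 400.8 -274.6  220.4] close dir -46.8 tilt z [ 0.0036 -0.0019 -1.    ] shift [299.  -27.1 -19.4] turn -0.000 (alt -0.000) q1,7 [ 0.6  -0.37] F [ 0.3 -0.6 -0.7] gap 89.9 gf 0.0
```

Move away to clear the views: back toward the start (far right).

```bash
python3 -c "
from h import *
plan(200,-560,240)"
```

```text
t26.9 at [ 400.8 -274.6  220.4] close dir -46.8 tilt z [ 0.0036 -0.0019 -1.    ] shift [-341.8   70.4  -19.8] turn -0.000 (alt -0.000) q1,7 [ 0.6  -0.37] F [ 0.3 -0.6 -0.7] gap 89.9 gf 0.0
```

To row units: -330 mm / 600 = -0.55, -300 mm / 600 = -0.5.

step_arm --increments '[[[-0.05,0.01,-0.0167],0],[[-0.125,0.025,-0.0333],0],[[-0.2,0.04,-0.0333],0],[[-0.275,0.055,-0.0333],0],[[-0.35,0.0717,-0.0333],0],[[-0.425,0.0867,-0.0333],0],[[-0.5,0.1033,-0.0333],0],[[-0.55,0.1133,-0.0333],0]]'

```text
t: 27.65
ee_pos: [0.2037, -0.552, 0.2371]
orientation: [2.921, 1.154, -0.0]
contact_force: [-0.1, 0.4, 0.5]
finger_gap: 0.09
grip_force: 0.0
```

step_arm --increments '[[[0,0,0],0],[[0,0,0],0],[[0,0,0],0],[[0,0,0],0],[[0,0,0],0]]'

```text
t: 28.15
ee_pos: [0.207, -0.5492, 0.2366]
orientation: [2.92, 1.16, 0.001]
contact_force: [0.4, 0.0, 0.3]
finger_gap: 0.0897
grip_force: 0.0
```

```bash
python3 -c "
from h import *
p,P=cloud('top'); cv2.imwrite('pics/end.png',p[...,::-1])
for k,x,y,h in(('tin',.529,.449,.062),('carton',.445,.099,.074),('bottle',.4,-.273,.116),('jar',.68,.008,.09)): measure('top',k,p,P,(x,y),h,0)
plan(0,0,0)"
```

```text
top tin 906 cen [528.9 448.2] c=(529.0,448.1) size=(68.9,66.9) ang of w=43.2deg 
top carton 990 cen [445.4 101.1] c=(445.7,101.3) size=(98.5,45.7) ang of w=53.0deg 
top bottle 193 cen [ 399.2 -272.5] c=(399.6,-273.1) size=(28.2,30.7) ang of w=5.6deg 
top jar 771 cen [680.8   8. ] c=(681.5,7.7) size=(69.5,67.7) ang of w=5.6deg 
t28.2 at [ 206.9 -549.4  236.5] close dir -46.7 tilt z [ 3.e-04 -1.e-04 -1.e+00] shift [ 226.2 -541.7  236.4] turn -0.000 (alt -0.000) q1,7 [1.01 0.32] F [-0.1 -0.9 -0.5] gap 90.3 gf 0.0
```

View pics/end.png

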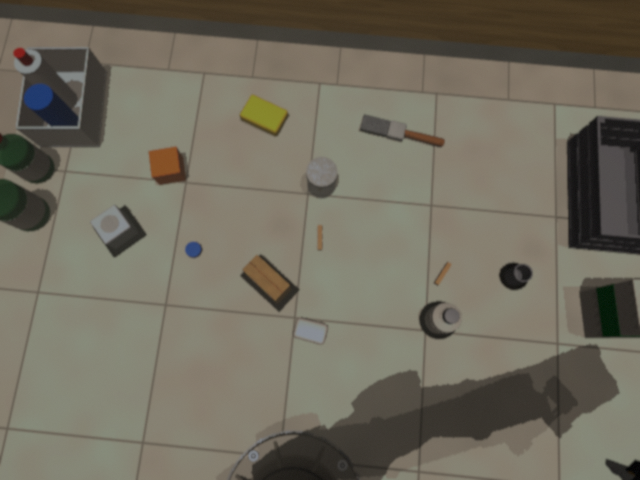

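All four stand in their own trays: tin (118,230), carton (270,280), bottle (441,318) and cup (517,273). Each is within 3 mm of its tray centre, and the jar at (321,175) has not moved.

```bash
python3 -c "
from cell import arm
print(arm.finish_job())"
```

```text
the job is handed in; nothing more can be done
None
```

The bottle, carton, tin and cup each stand in their matching tray, within about 3 mm of centre by my camera measurements, the jar of pegs has not moved, and the job was handed in at about 28 s (no verdict was returned).

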